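# Work a swollen ticket tray loose with a mallet

## Task

The wooden tray of the ticket case on the desk has swollen and jammed shut. Take the mallet and, with light taps of its head on the back of the tray's overhanging front board, left end and right end in turn, work the tray out until the board stands at least 10 mm clear of the case at both ends; stop each tap as soon as the tray binds, never strike or push hard, and do not use the fingers on it. Then stand the mallet upright on its cork mat again and let go, leaving the other things on the desk where they are.

Things in the scene. Friction and masses are not known exactly. Their poses are not given: they have to be found in the camera images.
- case: ticket case, a closed brown wooden box fixed on the desk, 130 mm (x) by 110 mm (y) by 62 mm high. Origin: centre of its underside, on the desk. Its x axis points the way the tray comes out, roughly away from the robot; its front face is at x = +65 mm. Its back and sides are shut.
- board_mid (a point): middle of the back face of the tray's wooden front board: 250 mm long (y), 14 mm thick, from 10 to 54 mm above the desk, lying against the case's front (up to 1 mm out at the start) and sticking out 70 mm past it on either side. A stop limits it at 40 mm. Over 18 N from the mallet splits the wood; pushing it here would take about 20 N.
- left_end (a point): place to tap on the left: back face of the board, 95 mm to the +y side of the case's middle, 32 mm above the desk; moves with the board. Gap = its x in the case's frame less 65 mm (75 mm is a 10 mm gap). Pushed slowly (20 mm/s) this end slides alone under 10 to 12 N and stays where left, until it is some mm ahead of the other end; there it binds and the force climbs at once.
- right_end (a point): the same place on the right, 95 mm to the -y side of the case's middle; it behaves in the same way. How far an end may get ahead before it binds is hidden and differs left and right: 1 to 9 mm, about 10 mm for both together. Stop each tap when the force reaches about 14 N, then tap the other end.
- mallet_grip (a point): middle of the handle of the wooden mallet, which stands on its head, handle straight up. Handle 24 mm (x) by 20 mm (y) by 80 mm tall; this point is 82 mm above the underside of the head, 40 mm below the handle's top. Head 80 mm long (x), 36 mm (y), 42 mm high, centred below the handle; striking faces at x = +40 and -40 mm. z is up. About 0.25 kg
- mat: square-cut cork mat fixed on the desk, 120 by 110 by 4 mm, to the left or to the right of the case; origin at the centre of its underside. The mallet stands on it and must come back to its middle
- stamp: bystander: a steel date stamp with black knob, 62 by 36 mm, 82 mm tall, on the other side of the case than the mat; origin at the centre of its underside
- mug: bystander: white mug, 76 mm across, 90 mm tall, beyond the case; origin at the centre of its underside
- weight: bystander: round green glass paperweight, 72 mm across, 35 mm high, beyond the case; origin at the centre of its underside
Not all that is in view belongs to the job. Of the things that look like the part that bears mallet_grip, take the one that is farthest to the robot's right at the start.

How it is judged:
By the outcome, as a careful person would: the job done as asked, in the order asked, and still so for the second after the job is handed in, with the robot touching nothing.
It also fails if it takes over 61 s, if anything falls off the work surface, if the arm or the gripper's body presses on something with over 40 N, if the wrist force passes 120 N, or if a joint passes its speed limit or range.

## Robot

A 6-joint arm with a two-finger parallel gripper is mounted at the origin on the work surface. World frame = base frame: x ahead of the robot, y to its left, z up, the work surface at z = 0. Lengths are in m, angles in rad, forces in N, time in s.
With the tool pointing down it reaches from about 0.3 to 0.775 m from the base axis. Payload 14.6 kg.
Tool frame: the origin (TCP) lies at the very end of the fingers, on their centre line; the grasp point (between the pads) lies 19 mm behind it; z points along the fingers, y is the line along which they close (so a half turn about z gives the same grasp; the last joint's range is limited). The gripper opens to 94 mm and grips with 3 to 60 N. Pads are 16 mm wide; open, the fingers measure 119 mm over their backs; the gripper's body (75 mm by 177 mm) begins 78 mm behind the grasp point.
Start: joints at [-1.404, 0.3, 1.521, -0, 1.321, -0.067], TCP at [0.127, -0.535, 0.205] pointing down, gripper open.
Joint ranges: [-3.03, 3.03], [-0.79, 2.21], [0.23, 2.52], [-1.04, 4.18], [0, 3.07], [-2.55, 2.55]. Speed limits (rad/s): [2.22, 2.22, 2.57, 3.14, 3.14, 3.14].

## Interface

Orientations are given as [roll, pitch, yaw] about the fixed x, y, z axes, in that order (R = Rz(yaw) Ry(pitch) Rx(roll)).
In Python, from station import ctrl gives the robot as it stands.
- The arm moves only by the tool move_arm, never from a script. Its argument "increments" is a list of rows, each a list of 7 numbers: the opening, from 0 (shut) to 1 (fully open), then the shift along the tool's x, y, z in units of 50 mm (1.0 is 50 mm), then the turn, a rotation vector about the tool's x, y, z in rad. In form: [[claw, tx, ty, tz, rx, ry, rz], ...]. A call has 1 to 20 rows; each row shifts and turns the commanded pose from where the row before left it, along the tool's axes as they then stand; what a row does not reach is not made up. A row lasts 1/10 s, in which the tool goes at most 50 mm and 8.59 degrees, less where a joint would pass 70% of its speed; a pose out of reach is approached as far as the arm can. A call is refused whole if a number of a shift passes 1 or a number of a turn 0.15, either way. A call with a gripper value outside its range is refused whole. The fingers move at their own pace and stop on an object; "force" is the grip in N (left out, the last holds). Time passes only in rows, so rows that do not move let the fingers close. It gives the time, the measured TCP pose, the force, the opening and the grip force at its end, in the units of the state.
- ctrl.get_obs(): the state, without advancing time (a new reading comes with each control period).
- ctrl.camera(name): name is "side" or "top" or "wrist"; returns a dict with "color" (400x640x3 uint8, blue, green, red), "K" (3x3 intrinsics, pixels), "distortion" ([k1, k2, p1, p2, k3] as OpenCV has them; the pictures are not rectified), "pose" (4x4, takes a point from camera to world coordinates); the wrist camera has in their place "tool_from_camera" (4x4, takes a point from camera to tool coordinates, whose origin is the TCP and whose axes are the flange's). Camera axes: x right, y down, z forward; pixel columns grow to the right and rows downward; lengths in m; the calibration is good to about 2 mm. A picture is of the moment at which its call begins: read the wrist's pose just before it. There is no depth.
- ctrl.hand_in(): hands the job in; it is judged then, once.
Trained networks look in a picture, given as the dict that the camera call returned (one of the last four; its "shot" number tells which), for a name from the list of things; names that differ only in an ending like _2 or _b are one class to them, and where a whole thing is asked for, a point or a joint stands for the part that bears it (a point fixed in the world has none). Each returns a list of dicts, best first, with "conf" (0 to 1); they miss things now and then, are a little off and sometimes report something else, mostly with a low value. They report only what shows in the picture. A call takes as long as a camera call. They do not tell look-alikes from the thing itself.
- ctrl.cut_out(name, picture): "mask" (400x640 bool, what is visible of it) and "centre" ([row, column] in pixels, amid what is visible of it).
The state is a dict: "time_s": time; "qpos": joint angles; "joint_vel": joint speeds; "tau": joint torques, N m; "ee_pos": TCP position; "eef_rot": TCP orientation; "force": force on the tool from outside, world axes, zero at the start; "moment": the same for the moment, N m; "grip_width": finger opening in m; "grip_force": force on a finger pad.
Only numpy, scipy, OpenCV 4.12 (cv2) and the standard library are available. Lean on these libraries where they do the work, as an engineer would, in place of code of your own. Each camera call takes 0.05 s, during which the arm holds its last target. There are 200 camera calls.

## Working session

There is one attempt and no reset: what is moved stays moved. The work goes in short steps, Python scripts to look and compute and a tool call to move; the robot and the scene stay as the last step left them, time stands still between calls to the robot, and variables do not carry over. Pictures are saved under pics/ and viewed, at most 10 in all, crops included, and the job is handed in when it is done.

Besides the shell and the picture viewer there is one more tool, called after ">>>" as name([rows], argument=value, ...), one row to a line, values as JSON. move_arm: Moves the arm, as the interface text tells. Its arguments: {"type":"object","properties":{"increments":{"type":"array","items":{"type":"array","items":{"type":"number"}}},"force":{"type":"number"}},"required":["increments"]}

```bash
ls; mkdir -p pics; cat > h.py <<'E'
import numpy as np, cv2, json
from station import ctrl
from scipy.spatial.transform import Rotation as R
def pose(c,obs=None):
    if 'pose' in c: return np.array(c['pose'])
    T=np.eye(4);T[:3,:3]=R.from_euler('xyz',obs['eef_rot']).as_matrix();T[:3,3]=obs['ee_pos']
    return T@np.array(c['tool_from_camera'])
def ray(c,rc,P):
    uv=cv2.undistortPoints(np.array([[[rc[1],rc[0]]]],float),np.array(c['K']),np.array(c['distortion']))[0,0]
    d=P[:3,:3]@np.array([uv[0],uv[1],1]);return P[:3,3],d/np.linalg.norm(d)
def onz(c,rc,P,z):
    o,d=ray(c,rc,P);return o+d*(z-o[2])/d[2]
def tri(rays):
    A=np.zeros((3,3));b=np.zeros(3)
    for o,d in rays:
        M=np.eye(3)-np.outer(d,d);A+=M;b+=M@o
    p=np.linalg.solve(A,b);return p,[float(np.linalg.norm((np.eye(3)-np.outer(d,d))@(p-o))) for o,d in rays]
def proj(c,P,p):
    q=np.linalg.inv(P)@np.r_[p,1];uv,_=cv2.projectPoints(q[:3].reshape(1,1,3),np.zeros(3),np.zeros(3),np.array(c['K']),np.array(c['distortion']));return uv[0,0]
E
cat > a.py <<'E'
from h import *
o=ctrl.get_obs();print({k:np.round(v,3).tolist() for k,v in o.items()})
ims=[]
for n in ['side','top']:
    c=ctrl.camera(n);ims.append(c['color']);cv2.imwrite(f'pics/{n}0.png',c['color'])
    P=pose(c);print(n,np.round(P,3).tolist())
    for t in ['case','board_mid','left_end','mallet_grip','mat','stamp','mug','weight']:
        for r in ctrl.cut_out(t,c): print(n,t,round(r['conf'],2),np.round(r['centre']),r['mask'].sum())
E
python3 a.py
```

```text
pics
{'time_s': 0.0, 'qpos': [-1.404, 0.3, 1.522, -0.0, 1.321, -0.067], 'joint_vel': [-0.003, -0.003, -0.001, 0.001, 0.002, 0.001], 'tau': [0.002, -53.181, -35.273, 0.071, 0.024, -0.0], 'ee_pos': [0.127, -0.535, 0.205], 'eef_rot': [-3.14, -0.0, 0.234], 'force': [1.094, -0.662, 1.794], 'moment': [-0.003, -0.001, 0.022], 'grip_force': 0.0, 'grip_width': 0.094}
side [[-0.988, -0.11, 0.105, 0.439], [-0.152, 0.699, -0.699, 0.566], [0.004, -0.707, -0.707, 0.667], [0.0, 0.0, 0.0, 1.0]]
side case 0.58 [216. 314.] 4388
side board_mid 0.63 [214. 284.] 806
side left_end 0.67 [218. 283.] 798
side mallet_grip 0.85 [281. 352.] 1514
side mallet_grip 0.84 [146. 352.] 865
side mallet_grip 0.84 [234. 389.] 1370
side mallet_grip 0.56 [171. 404.] 774
side mat 0.88 [157. 353.] 711
side stamp 0.55 [374. 332.] 1056
side mug 0.91 [301. 201.] 2556
side mug 0.61 [160. 255.] 498
side mug 0.32 [216. 281.] 837
side weight 0.97 [161. 257.] 505
top [[-0.201, -0.958, 0.205, 0.387], [-0.98, 0.198, -0.036, 0.01], [-0.006, -0.208, -0.978, 0.825], [0.0, 0.0, 0.0, 1.0]]
top case 0.7 [202. 326.] 4169
top board_mid 0.73 [177. 320.] 943
top left_end 0.88 [180. 320.] 1065
top mallet_grip 0.82 [207. 448.] 944
top mallet_grip 0.82 [273. 420.] 727
top mallet_grip 0.8 [282. 326.] 693
top mallet_grip 0.7 [264. 260.] 797
top mat 0.74 [216. 434.] 1401
top stamp 0.79 [275. 187.] 629
top stamp 0.29 [161. 198.] 1624
top mug 0.81 [160. 199.] 1615
top weight 0.85 [123. 380.] 656
```

View pics/top0.png

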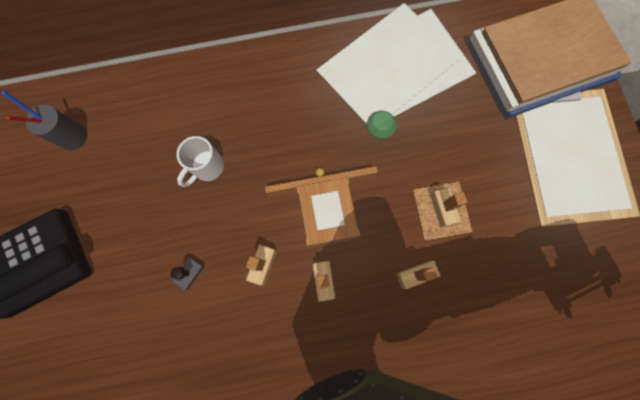

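View pics/side0.png

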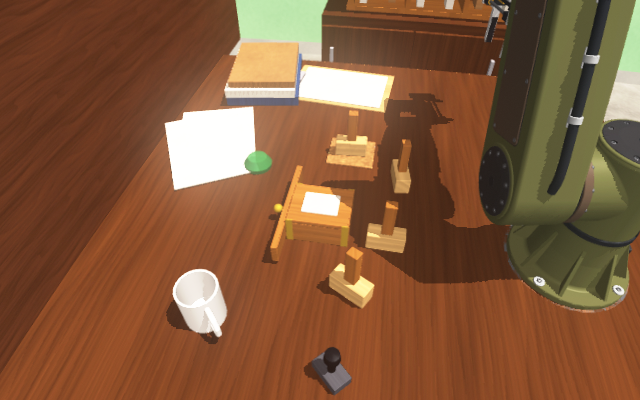

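The top view shows four mallets at (col,row) (448,207) on the cork mat, (420,273), (326,282) and (260,264). Image right is the robot's right (−y), so the one on the mat is the farthest right, and it also fits "stands on the mat". In the side view it is at (352,146). Next I'll fit the poses and confirm in a crop.

```bash
cat > fit.py <<'E'
from h import *
from scipy.optimize import minimize
def box(cx,cy,z0,lx,ly,lz):
    return np.array([[cx+sx*lx/2,cy+sy*ly/2,z0+z] for sx in(-1,1) for sy in(-1,1) for z in(0,lz)])
MAL=[box(0,0,0.0,.080,.036,.042),box(0,0,.042,.024,.020,.080)]
CASE=[box(0,0,0,.130,.110,.062)]
BOARD=[box(.072,0,.010,.014,.250,.044)]
MAT=[box(0,0,0,.120,.110,.004)]
S=4
def render(c,P,boxes,x,y,yaw,z):
    m=np.zeros((400*S,640*S),np.uint8);Rz=R.from_euler('z',yaw).as_matrix()
    for b in boxes:
        w=b@Rz.T+[x,y,z];q=(w-P[:3,3])@P[:3,:3]
        uv,_=cv2.projectPoints(q.reshape(-1,1,3),np.zeros(3),np.zeros(3),np.array(c['K']),np.array(c['distortion']))
        cv2.fillConvexPoly(m,cv2.convexHull(np.round((uv+.5)*S).astype(np.int32)),1)
    return cv2.resize(m.astype(np.float32),(640,400),interpolation=cv2.INTER_AREA)
def fit(views,boxes,x0,hide=None,freez=False,z=0):
    def cost(p):
        t=0
        for i,(c,P,m) in enumerate(views):
            r=render(c,P,boxes,p[0],p[1],p[2],p[3] if freez else z)
            if hide is not None: r=r*(1-hide[i])
            t+=1-np.minimum(r,m).sum()/np.maximum(r,m).sum()
        return t/len(views)
    best=None
    for dy in [0,.5,-.5] if best is None else []:
        p0=np.r_[x0[:2],x0[2]+dy]+0.
        if freez:p0=np.r_[p0,z]
        n=len(p0);sx=np.vstack([p0]+[p0+np.eye(n)[i]*[.02,.02,.3,.02][i] for i in range(n)])
        r=minimize(cost,p0,method='Nelder-Mead',options=dict(initial_simplex=sx,xatol=1e-4,fatol=1e-5,maxiter=300))
        if best is None or r.fun<best.fun:best=r
    return best
E
cat > b.py <<'E'
from fit import *
V={}
for n in ['side','top']:
    c=ctrl.camera(n);V[n]=(c,pose(c))
def masks(t,pick):
    out=[]
    for n in V:
        c,P=V[n];rs=ctrl.cut_out(t,c)
        r=min(rs,key=lambda r:np.hypot(*(np.array(r['centre'])-pick[n])));out.append((c,P,r['mask'].astype(np.float32)))
    return out
pk={'mallet_grip':dict(side=[146,352],top=[207,448]),'mat':dict(side=[157,353],top=[216,434]),'case':dict(side=[216,314],top=[202,326]),'board_mid':dict(side=[216,283],top=[178,320]),
'stamp':dict(side=[374,332],top=[275,187]),'mug':dict(side=[301,201],top=[160,199]),'weight':dict(side=[161,257],top=[123,380])}
M={t:masks(t,pk[t]) for t in pk}
for t in ['mug','weight','stamp']:
    for c,P,m in M[t]:
        rr,cc=np.nonzero(m);print(t,np.round(onz(c,[rr.mean(),cc.mean()],P,.03),3))
    
c,P=V['top']
g=lambda rc,z:onz(c,rc,P,z)
m=fit(M['mallet_grip'],MAL,np.r_[g([207,448],.03)[:2],0],z=.004);print('mal',np.round(m.x,4),m.fun)
m2=fit(M['mallet_grip'],MAL,m.x,freez=True,z=.004);print('mal z',np.round(m2.x,4),m2.fun)
a=fit(M['mat'],MAT,np.r_[g([212,440],.0)[:2],0],hide=[v[2] for v in M['mallet_grip']]);print('mat',np.round(a.x,4),a.fun)
a=fit(M['case'],CASE+BOARD,np.r_[g([202,326],.06)[:2],0]);print('case+b',np.round(a.x,4),a.fun)
b=fit(M['case'],CASE,np.r_[g([202,326],.06)[:2],0],hide=[v[2] for v in M['board_mid']]);print('case',np.round(b.x,4),b.fun)
b=fit(M['board_mid'],BOARD,a.x);print('board',np.round(b.x,4),b.fun)
for i,n in enumerate(V):
    im=V[n][0]['color'].copy()
    for t,col in [('mallet_grip',(0,255,0)),('case',(255,0,0)),('board_mid',(255,255,0)),('mat',(255,0,255))]:
        cs,_=cv2.findContours((M[t][i][2]>0).astype(np.uint8),0,1);cv2.drawContours(im,cs,-1,col,1)
    r0,c0=(90,230) if n=='side' else (140,250)
    cv2.imwrite(f'pics/crop_{n}.png',cv2.resize(im[r0:r0+170,c0:c0+230],None,fx=3.4,fy=3.4))
E
python3 b.py
```

```text
mug [0.708 0.227 0.03 ]
mug [0.706 0.247 0.03 ]
weight [ 0.706 -0.17   0.03 ]
weight [ 0.705 -0.183  0.03 ]
stamp [0.458 0.313 0.03 ]
stamp [0.457 0.307 0.03 ]
mal [ 0.4858 -0.2766  0.0194] 0.09905466437339783
mal z [ 0.4853 -0.2729  0.0162  0.0111] 0.07666048407554626
mat [ 0.4843 -0.2791 -0.0201] 0.1310756802558899
case+b [ 0.5266 -0.0198 -0.0106] 0.07029163837432861
case [ 0.527  -0.0191 -0.036 ] 0.22696363925933838
board [ 0.5268 -0.0199 -0.0067] 0.3341885209083557
```

View pics/crop_top.png

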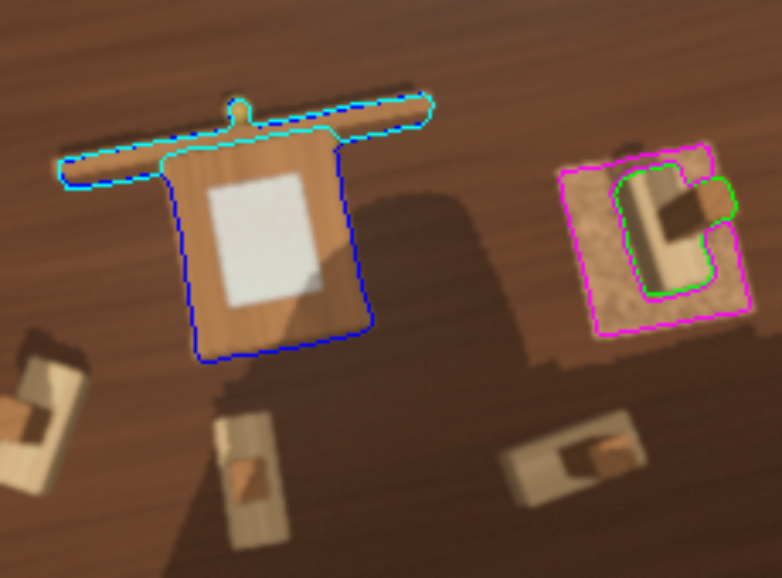

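The crop confirms it: the mallet standing on the cork mat (crop at (690,230)) is the rightmost one. The board is outlined in cyan and the case in blue. Next I'll move to a wrist-camera view of it.

```bash
cat > go.py <<'E'
from h import *
import sys
def rel(t,yaw=None):
    o=ctrl.get_obs();Rm=R.from_euler('xyz',o['eef_rot']);d=Rm.inv().apply(np.array(t)-o['ee_pos'])
    print('tcp',np.round(o['ee_pos'],4),'rot',np.round(o['eef_rot'],3),'F',np.round(o['force'],1),'t',round(o['time_s'],2),'gw',round(o['grip_width'],4))
    print('shift units',np.round(d/.05,3))
    if yaw is not None:
        rv=(Rm.inv()*R.from_euler('xyz',[np.pi,0,yaw])).as_rotvec();print('turn',np.round(rv,3))
E
python3 - <<'E'
from go import *
c=ctrl.camera('wrist');print(np.round(c['tool_from_camera'],3),np.round(c['K'],0))
c=ctrl.camera('top')
for rc in [[207,448],[273,420],[282,326],[264,260]]: print(rc,np.round(onz(c,rc,pose(c),.05),3))
rel([.40,-.275,.30],np.pi/2)
E
```

```text
[[-0.    -0.967 -0.254  0.074]
 [ 1.    -0.    -0.    -0.001]
 [ 0.    -0.254  0.967 -0.179]
 [ 0.     0.     0.     1.   ]] [[290.   0. 320.]
 [  0. 290. 198.]
 [  0.   0.   1.]]
[207, 448] [ 0.482 -0.275  0.05 ]
[273, 420] [ 0.358 -0.18   0.05 ]
[282, 326] [0.379 0.016 0.05 ]
[264, 260] [0.444 0.145 0.05 ]
tcp [ 0.1274 -0.535   0.2055] rot [-3.142 -0.     0.234] F [-0.7  0.5 -0.2] t 1.8 gw 0.0938
shift units [ 6.508 -3.796 -1.891]
turn [ 0.    -0.    -1.337]
```

>>> move_arm([
  [1,0.775,-0.352,-0.04,0,0,0],
  [1,0.775,-0.352,-0.04,0,0,0],
  [1,0.775,-0.352,-0.04,0,0,0],
  [1,0.775,-0.352,-0.04,0,0,0],
  [1,0.775,-0.352,-0.04,0,0,0],
  [1,0.775,-0.352,-0.04,0,0,0],
  [1,0.775,-0.352,-0.04,0,0,0],
  [1,0.775,-0.352,-0.04,0,0,0],
  [1,0.775,-0.352,-0.04,0,0,0],
  [1,0,0,0,0,0,-0.149],
  [1,0,0,0,0,0,-0.149],
  [1,0,0,0,0,0,-0.149],
  [1,0,0,0,0,0,-0.149],
  [1,0,0,0,0,0,-0.149],
  [1,0,0,0,0,0,-0.149],
  [1,0,0,0,0,0,-0.149],
  [1,0,0,0,0,0,-0.149],
  [1,0,0,0,0,0,-0.145],
  [1,0,0,0,0,0,0],
])

```text
time_s: 3.7
ee_pos: [0.43, -0.3001, 0.2235]
eef_rot: [3.142, 0.0, 1.573]
force: [-0.9, -0.3, 0.2]
grip_width: 0.0941
grip_force: 0.0
```

```bash
cat > w.py <<'E'
from go import *
import sys,pickle
k=sys.argv[1]
ctrl.get_obs();o=ctrl.get_obs();c=ctrl.camera('wrist');P=pose(c,o)
D=dict(c={q:c[q] for q in('K','distortion','color')},P=P,m={})
for t in sys.argv[2:]:
    for r in ctrl.cut_out(t,c): print(t,round(r['conf'],2),np.round(r['centre']),r['mask'].sum());D['m'].setdefault(t,[]).append(r)
pickle.dump(D,open(f'w{k}.pkl','wb'));cv2.imwrite(f'pics/w{k}.png',c['color'])
rel([.43,-.24,.22],np.pi/2)
E
python3 w.py 1 mallet_grip mat case board_mid
```

```text
mallet_grip 0.65 [164. 364.] 2234
mallet_grip 0.61 [ 79. 259.] 2876
mat 0.72 [144. 353.] 4557
case 0.68 [ 25. 469.] 1439
case 0.49 [163. 365.] 2286
case 0.38 [145. 354.] 4604
board_mid 0.92 [ 26. 467.] 1364
tcp [ 0.43   -0.3002  0.2234] rot [-3.142 -0.     1.568] F [ 0.6 -0.4  0.5] t 3.95 gw 0.0942
shift units [ 1.203 -0.003  0.069]
turn [-0.    -0.    -0.003]
```

View pics/w1.png

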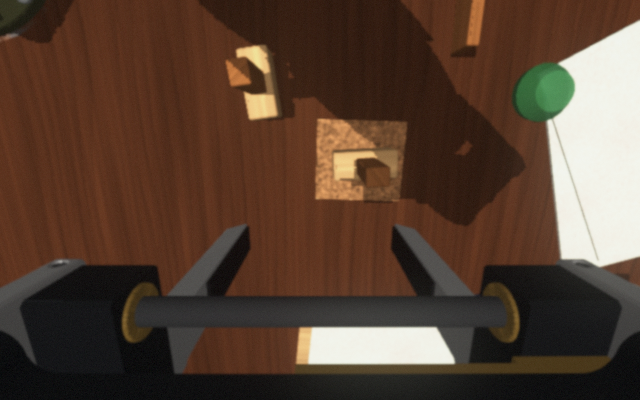

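The wrist view shows the mat centred near (360,160), with the mallet head at (365,165) and the handle top at (375,172). I'll take a second view from another position and triangulate.

>>> move_arm([
  [1,0.8,0.5,0,0,0,0],
  [1,0.8,0.5,0,0,0,0],
  [1,0,0,0,0,0,0],
  [1,0,0,0,0,0,0],
])

```text
time_s: 4.35
ee_pos: [0.4803, -0.2196, 0.2234]
eef_rot: [-3.141, 0.0, 1.571]
force: [0.4, -0.5, 0.2]
grip_width: 0.094
grip_force: 0.0
```

```bash
python3 w.py 2 mallet_grip mat case board_mid; cat > f.py <<'E'
from fit import *
import pickle
W=[pickle.load(open(f'w{k}.pkl','rb')) for k in (1,2)]
def near(d,t,p):
    uv=proj(d['c'],d['P'],p);r=min(d['m'][t],key=lambda r:np.hypot(r['centre'][1]-uv[0],r['centre'][0]-uv[1]));print(t,np.round(uv),np.round(r['centre'][::-1]));return (d['c'],d['P'],r['mask'].astype(np.float32))
mm=[near(d,'mallet_grip',[.485,-.275,.06]) for d in W]
mt=[near(d,'mat',[.485,-.275,.0]) for d in W]
for v in ([0],[1],[0,1]):
    a=fit([mm[i] for i in v],MAL,[.485,-.275,0],z=.004);print('mal',v,np.round(a.x,4),a.fun)
a=fit(mm,MAL,[.485,-.275,0],freez=True,z=.004);print('mal z',np.round(a.x,4),a.fun)
for v in ([0],[1],[0,1]):
    b=fit([mt[i] for i in v],MAT,[.485,-.275,0],hide=[mm[i][2] for i in v]);print('mat',v,np.round(b.x,4),b.fun)
E
python3 f.py
```

```text
mallet_grip 0.85 [226. 323.] 2556
mallet_grip 0.55 [155. 219.] 2919
mat 0.75 [200. 317.] 3752
case 0.79 [ 34. 382.] 10142
board_mid 0.65 [ 69. 427.] 2187
board_mid 0.61 [203. 319.] 3880
tcp [ 0.4795 -0.221   0.2235] rot [3.142 0.    1.569] F [-0.8 -0.4  0.2] t 4.6 gw 0.0941
shift units [-0.381 -0.99   0.07 ]
turn [ 0.     0.    -0.002]
mallet_grip [367. 165.] [364. 164.]
mallet_grip [324. 229.] [323. 226.]
mat [360. 159.] [353. 144.]
mat [324. 215.] [317. 200.]
mal [0] [ 0.4853 -0.2762  0.0398] 0.04831045866012573
mal [1] [ 0.4858 -0.2757  0.0276] 0.04936802387237549
mal [0, 1] [ 0.4858 -0.2762  0.048 ] 0.051694661378860474
mal z [ 0.486  -0.2772  0.045  -0.0006] 0.037023067474365234
mat [0] [ 0.4834 -0.2768 -0.0266] 0.05732154846191406
mat [1] [ 0.4839 -0.2768 -0.0294] 0.04499924182891846
mat [0, 1] [ 0.4837 -0.2767 -0.0284] 0.051867514848709106
```

View pics/w2.png

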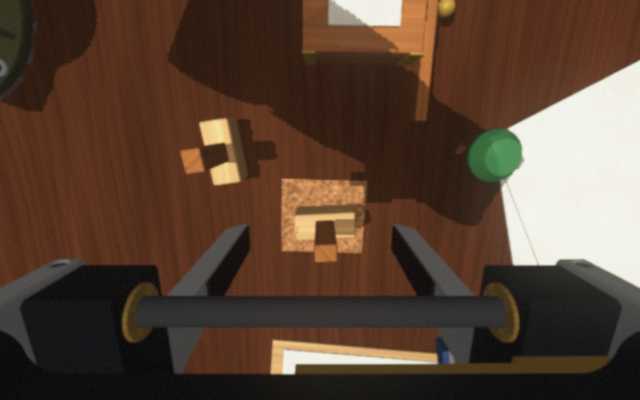

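>>> move_arm([
  [1,0.6,0.3,-0.4,0,0,0],
  [1,0.6,0.3,-0.4,0,0,0],
  [1,0.6,0.2,-0.4,0,0,0],
  [1,0,0,0,0,0,0],
  [1,0,0,0,0,0,0],
])

```text
time_s: 5.1
ee_pos: [0.5199, -0.1305, 0.2833]
eef_rot: [3.141, 0.0, 1.571]
force: [-0.1, 0.4, 0.5]
grip_width: 0.0938
grip_force: 0.0
```

```bash
python3 w.py 3 case board_mid; cat > f2.py <<'E'
from fit import *
import pickle
d=pickle.load(open('w3.pkl','rb'))
v=lambda t:(d['c'],d['P'],max(d['m'][t],key=lambda r:r['conf'])['mask'].astype(np.float32))
c,b=v('case'),v('board_mid')
a=fit([c],CASE+BOARD,[.527,-.02,0]);print('case+b',np.round(a.x,4),a.fun)
u=(d['c'],d['P'],np.maximum(c[2],b[2]));a=fit([u],CASE+BOARD,[.527,-.02,0]);print('union',np.round(a.x,4),a.fun)
q=fit([b],BOARD,[.527,-.02,0],hide=[np.clip(c[2]-b[2],0,1)]);print('board',np.round(q.x,4),q.fun)
im=d['c']['color'].copy()
r=render(d['c'],d['P'],CASE+BOARD,*a.x,0)
cs,_=cv2.findContours((r>.5).astype(np.uint8),0,1);cv2.drawContours(im,cs,-1,(0,255,0),1)
for m,k in((c,(255,0,0)),(b,(255,255,0))):
    cs,_=cv2.findContours((m[2]>.5).astype(np.uint8),0,1);cv2.drawContours(im,cs,-1,k,1)
cv2.imwrite('pics/w3f.png',cv2.resize(im[0:260,180:500],None,fx=2.3,fy=2.3))
E
python3 f2.py
```

```text
case 0.55 [ 90. 338.] 11351
board_mid 0.56 [ 93. 379.] 2670
tcp [ 0.5194 -0.1312  0.2826] rot [-3.14  -0.     1.569] F [-0.5  0.3  0.1] t 5.25 gw 0.0943
shift units [-2.18  -1.784  1.254]
turn [-0.001 -0.    -0.002]
case+b [ 0.5261 -0.0171 -0.0147] 0.0364498496055603
union [ 0.5267 -0.017  -0.0148] 0.03361499309539795
board [ 0.5268 -0.0159 -0.0161] 0.1062653660774231
```

View pics/w3f.png

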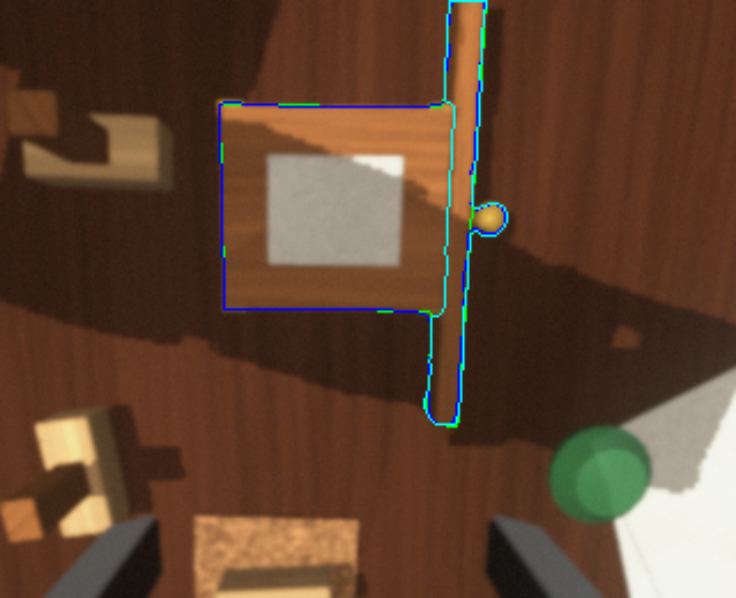

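>>> move_arm([
  [1,-0.72,-0.17,0,0,0,0],
  [1,-0.73,-0.17,0,0,0,0],
  [1,-0.73,-0.17,0,0,0,0],
  [1,-0.73,-0.16,0,0,0,0],
  [1,0,0,0,0,0,-0.04],
  [1,0,0,0.8,0,0,0],
  [1,0,0,0.8,0,0,0],
  [1,0,0,0.8,0,0,0],
  [1,0,0,0.8,0,0,0],
  [1,0,0,0.8,0,0,0],
  [1,0,0,0.4,0,0,0],
  [1,0,0,0.2,0,0,0],
  [1,0,0,0,0,0,0],
])

```text
time_s: 6.55
ee_pos: [0.4856, -0.2759, 0.0524]
eef_rot: [-3.14, -0.001, 1.61]
force: [-0.6, -0.2, 0.5]
grip_width: 0.0941
grip_force: 0.0
```

```bash
python3 - <<'E'
from go import *
rel([.486,-.2765,.053],np.pi/2+.04)
E
```

```text
tcp [ 0.4856 -0.2759  0.0524] rot [-3.14e+00 -1.00e-03  1.61e+00] F [-0.6 -0.2  0.5] t 6.55 gw 0.0941
shift units [-0.012  0.007 -0.012]
turn [-0.002 -0.001 -0.001]
```

>>> move_arm([
  [0,0,0,0,0,0,0],
  [0,0,0,0,0,0,0],
  [0,0,0,0,0,0,0],
  [0,0,0,0,0,0,0],
  [0,0,0,0,0,0,0],
  [0,0,0,0,0,0,0],
  [0,0,0,0,0,0,0],
  [0,0,0,0,0,0,0],
], force=55)

```text
time_s: 7.35
ee_pos: [0.4865, -0.2756, 0.0534]
eef_rot: [-3.142, 0.0, 1.611]
force: [0.4, -0.0, 0.1]
grip_width: 0.0334
grip_force: 0.0
```

>>> move_arm([
  [0,0,0,-0.2,0,0,0],
  [0,0,0,-0.4,0,0,0],
  [0,0,0,0,0,0,0],
])

```text
time_s: 7.65
ee_pos: [0.4875, -0.2762, 0.0859]
eef_rot: [3.139, 0.002, 1.611]
force: [0.0, 0.5, -2.5]
grip_width: 0.0238
grip_force: 55.0
```

```bash
python3 - <<'E'
from go import *
rel([.5,.079,.11],np.pi/2-.015)
E
```

```text
tcp [ 0.4875 -0.2762  0.0859] rot [3.139e+00 2.000e-03 1.611e+00] F [ 0.   0.5 -2.5] t 7.65 gw 0.0238
shift units [ 7.088  0.536 -0.495]
turn [0.003 0.002 0.055]
```

The fingers only closed during the lift, so the grip height has to be re-measured.

```bash
cat > m.py <<'E'
from fit import *
o=ctrl.get_obs();tc=np.array(o['ee_pos']);yw=o['eef_rot'][2]-np.pi/2
HEAD=[MAL[0]]
vs=[]
for n in ['side','top','wrist']:
    c=ctrl.camera(n);P=pose(c,o)
    rs=ctrl.cut_out('mallet_grip',c);uv=proj(c,P,tc-[0,0,.03])
    for r in rs: print(n,round(r['conf'],2),np.round(r['centre'][::-1]),r['mask'].sum(),'exp',np.round(uv))
    if rs:
        r=min(rs,key=lambda r:np.hypot(*(np.array(r['centre'][::-1])-uv)))
        if np.hypot(*(np.array(r['centre'][::-1])-uv))<25: vs.append((n,c,P,r['mask'].astype(np.float32)))
    if n=='side': cs=c
for n,c,P,m in vs:
    best=[]
    for z in np.arange(tc[2]-.075,tc[2]-.03,.001):
        r=render(c,P,HEAD,tc[0],tc[1],yw,z)
        # bottom contour agreement: pixels of head render vs mask, handle part ignored
        rr,cc=np.nonzero(m>.5);keep=m.copy()
        full=render(c,P,MAL,tc[0],tc[1],yw,z)
        best.append((np.maximum(r-m,0).sum()+np.maximum(m-full,0).sum(),z))
    best.sort();print(n,'underside below TCP by',[round((tc[2]-z)*1000,1) for _,z in best[:4]],[round(float(b),1) for b,_ in best[:4]])
u,v=proj(cs,pose(cs),tc).astype(int)
cv2.imwrite('pics/lift.png',cv2.resize(cs['color'][v-60:v+60,u-75:u+75],None,fx=5,fy=5))
E
python3 m.py
```

```text
side 0.73 [391. 234.] 1324 exp [350. 137.]
side 0.72 [349. 281.] 1584 exp [350. 137.]
side 0.69 [405. 170.] 792 exp [350. 137.]
side 0.67 [353. 138.] 855 exp [350. 137.]
top 0.96 [261. 265.] 799 exp [449. 204.]
top 0.89 [418. 275.] 730 exp [449. 204.]
top 0.75 [446. 205.] 657 exp [449. 204.]
top 0.58 [328. 283.] 627 exp [449. 204.]
top 0.54 [199. 161.] 1693 exp [449. 204.]
wrist 0.97 [317. 228.] 7225 exp [320. 223.]
wrist 0.78 [132.  76.] 13569 exp [320. 223.]
side underside below TCP by [np.float64(53.0), np.float64(52.0), np.float64(54.0), np.float64(51.0)] [66.6, 67.3, 69.1, 72.0]
top underside below TCP by [np.float64(71.0), np.float64(73.0), np.float64(67.0), np.float64(72.0)] [236.9, 238.7, 239.6, 239.8]
wrist underside below TCP by [np.float64(65.0), np.float64(64.0), np.float64(63.0), np.float64(66.0)] [1519.2, 1520.4, 1527.8, 1534.9]
```

View pics/lift.png

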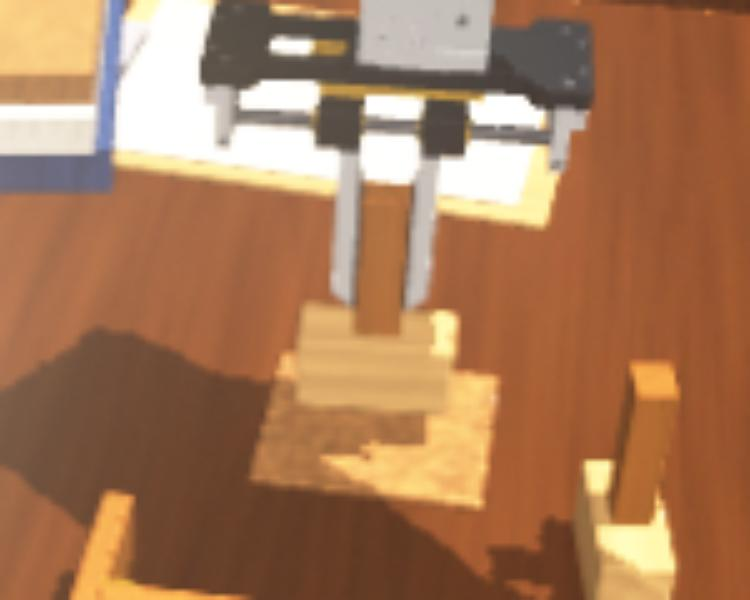

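The side view shows the mallet held upright just above the mat with the fingertips a little above the head. The underside is about 53 mm below the TCP. I'll carry it over the case to the left end.

>>> move_arm([
  [0,0,0,-0.6,0,0,0.055],
  [0,0,0,-0.6,0,0,0],
  [0,0.4,0.06,0,0,0,0],
  [0,0.8,0.105,0,0,0,0],
  [0,0.8,0.105,0,0,0,0],
  [0,0.8,0.105,0,0,0,0],
  [0,0.8,0.105,0,0,0,0],
  [0,0.8,0.105,0,0,0,0],
  [0,0.8,0.105,0,0,0,0],
  [0,0.8,0.105,0,0,0,0],
  [0,0.7,0.105,0,0,0,0],
  [0,0.36,0.044,0,0,0,0],
  [0,0,0,0.5,0,0,0],
  [0,0,0,0.5,0,0,0],
  [0,0,0,0.4,0,0,0],
  [0,0,0,0.2,0,0,0],
  [0,0,0,0,0,0,0],
])

```text
time_s: 9.65
ee_pos: [0.5386, 0.0766, 0.0625]
eef_rot: [-3.14, 0.0, 1.556]
force: [0.5, 0.2, -2.3]
grip_width: 0.0239
grip_force: 55.0
```

```bash
python3 m.py; python3 - <<'E'
from go import *
rel([.5529,.0765,.064],np.pi/2-.015)
E
```

```text
side 0.84 [386. 235.] 1283 exp [307. 247.]
side 0.8 [352. 278.] 1575 exp [307. 247.]
side 0.62 [308. 247.] 1235 exp [307. 247.]
side 0.61 [405. 172.] 791 exp [307. 247.]
top 0.88 [420. 274.] 738 exp [285. 215.]
wrist 0.95 [317. 231.] 7201 exp [320. 223.]
wrist 0.73 [138. 278.] 4317 exp [320. 223.]
wrist 0.65 [152. 130.] 11983 exp [320. 223.]
side underside below TCP by [np.float64(52.0), np.float64(53.0), np.float64(54.0), np.float64(51.0)] [179.1, 181.6, 184.0, 187.6]
wrist underside below TCP by [np.float64(64.0), np.float64(65.0), np.float64(63.0), np.float64(66.0)] [1500.6, 1501.7, 1517.9, 1521.9]
tcp [0.5392 0.0766 0.0639] rot [ 3.141 -0.     1.556] F [-0.8  0.1 -2.9] t 9.95 gw 0.0237
shift units [ 0.003  0.274 -0.002]
turn [ 0.001 -0.    -0.   ]
```

>>> move_arm([
  [0,0,0.04,0,0,0,0],
  [0,0,0.04,0,0,0,0],
  [0,0,0.04,0,0,0,0],
  [0,0,0.04,0,0,0,0],
  [0,0,0.04,0,0,0,0],
  [0,0,0.02,0,0,0,0],
])

```text
time_s: 10.55
ee_pos: [0.5502, 0.0764, 0.0634]
eef_rot: [3.142, -0.0, 1.556]
force: [0.1, -0.7, -2.8]
grip_width: 0.0237
grip_force: 55.0
```

>>> move_arm([
  [0,0,0.02,0,0,0,0],
])

```text
time_s: 10.65
ee_pos: [0.551, 0.0764, 0.0634]
eef_rot: [-3.141, -0.0, 1.556]
force: [-0.5, 0.1, -2.8]
grip_width: 0.0238
grip_force: 55.0
```

>>> move_arm([
  [0,0,0.02,0,0,0,0],
])

```text
time_s: 10.75
ee_pos: [0.552, 0.0764, 0.0634]
eef_rot: [-3.141, -0.0, 1.556]
force: [0.6, 0.1, -2.4]
grip_width: 0.0238
grip_force: 55.0
```

>>> move_arm([
  [0,0,0.02,0,0,0,0],
])

```text
time_s: 10.85
ee_pos: [0.553, 0.0764, 0.0635]
eef_rot: [-3.142, -0.0, 1.556]
force: [-1.0, 0.3, -2.0]
grip_width: 0.0234
grip_force: 55.0
```

>>> move_arm([
  [0,0,0.02,0,0,0,0],
])

```text
time_s: 10.95
ee_pos: [0.5532, 0.0765, 0.0632]
eef_rot: [-3.139, -0.0, 1.556]
force: [-9.8, 1.3, 2.6]
grip_width: 0.0237
grip_force: 55.0
```

>>> move_arm([
  [0,0,0.02,0,0,0,0],
])

```text
time_s: 11.05
ee_pos: [0.5537, 0.0765, 0.0632]
eef_rot: [-3.138, 0.0, 1.556]
force: [-11.6, 1.2, 4.0]
grip_width: 0.0238
grip_force: 55.0
```

>>> move_arm([
  [0,0,0.016,0,0,0,0],
])

```text
time_s: 11.15
ee_pos: [0.5544, 0.0765, 0.0632]
eef_rot: [-3.138, 0.0, 1.556]
force: [-11.9, 0.8, 3.6]
grip_width: 0.0238
grip_force: 55.0
```

>>> move_arm([
  [0,0,0.008,0,0,0,0],
])

```text
time_s: 11.25
ee_pos: [0.5548, 0.0765, 0.0632]
eef_rot: [-3.138, 0.0, 1.556]
force: [-10.2, 0.9, 4.3]
grip_width: 0.0235
grip_force: 55.0
```

>>> move_arm([
  [0,0,0.01,0,0,0,0],
])

```text
time_s: 11.35
ee_pos: [0.5552, 0.0765, 0.0632]
eef_rot: [-3.138, 0.0, 1.556]
force: [-11.0, 0.8, 4.2]
grip_width: 0.0235
grip_force: 55.0
```

>>> move_arm([
  [0,0,0.009,0,0,0,0],
])

```text
time_s: 11.45
ee_pos: [0.5557, 0.0765, 0.0632]
eef_rot: [-3.138, 0.0, 1.556]
force: [-10.6, 0.1, 3.8]
grip_width: 0.0238
grip_force: 55.0
```

>>> move_arm([
  [0,0,0.01,0,0,0,0],
])

```text
time_s: 11.55
ee_pos: [0.5561, 0.0765, 0.0632]
eef_rot: [-3.137, 0.0, 1.556]
force: [-11.2, 1.1, 3.8]
grip_width: 0.0238
grip_force: 55.0
```

>>> move_arm([
  [0,0,0.01,0,0,0,0],
])

```text
time_s: 11.65
ee_pos: [0.5566, 0.0765, 0.0632]
eef_rot: [-3.137, 0.0, 1.556]
force: [-12.6, 0.7, 5.1]
grip_width: 0.0236
grip_force: 55.0
```

>>> move_arm([
  [0,0,0.006,0,0,0,0],
])

```text
time_s: 11.75
ee_pos: [0.5568, 0.0764, 0.0632]
eef_rot: [-3.137, 0.0, 1.556]
force: [-13.1, 0.3, 5.7]
grip_width: 0.0236
grip_force: 55.0
```

>>> move_arm([
  [0,0,0.005,0,0,0,0],
])

```text
time_s: 11.85
ee_pos: [0.5569, 0.0764, 0.0632]
eef_rot: [-3.137, 0.0, 1.556]
force: [-14.8, 0.6, 7.4]
grip_width: 0.0239
grip_force: 55.0
```

The left end has bound at 14.8 N after about 3.5 mm. I'll back off, cross over the case and tap the right end.

>>> move_arm([
  [0,0,-0.15,0,0,0,0],
  [0,0,-0.15,0,0,0,0],
  [0,0,0,-0.55,0,0,0],
  [0,0,0,-0.55,0,0,0],
  [0,0,0,-0.55,0,0,0],
  [0,-0.6,0,0,0,0,0],
  [0,-0.8,0,0,0,0,0],
  [0,-0.8,0,0,0,0,0],
  [0,-0.8,0,0,0,0,0],
  [0,-0.8,0,0,0,0,0],
  [0,0,0,0,0,0,0],
  [0,0,0,0.55,0,0,0],
  [0,0,0,0.55,0,0,0],
  [0,0,0,0.55,0,0,0],
  [0,0,0,0,0,0,0],
])

```text
time_s: 13.35
ee_pos: [0.5401, -0.1127, 0.0614]
eef_rot: [-3.14, -0.001, 1.556]
force: [-0.9, 0.1, -2.6]
grip_width: 0.0237
grip_force: 55.0
```

>>> move_arm([
  [0,0,0.04,0,0,0,0],
  [0,0,0.04,0,0,0,0],
  [0,0,0.04,0,0,0,0],
  [0,0,0.02,0,0,0,0],
  [0,0,0,0,0,0,0],
])

```text
time_s: 13.85
ee_pos: [0.548, -0.1136, 0.0637]
eef_rot: [3.141, 0.0, 1.556]
force: [-0.0, 0.2, -2.5]
grip_width: 0.0241
grip_force: 55.0
```

>>> move_arm([
  [0,0,0.02,0,0,0,0],
])

```text
time_s: 13.95
ee_pos: [0.5488, -0.1136, 0.0636]
eef_rot: [3.142, -0.0, 1.556]
force: [-0.7, -0.1, -3.2]
grip_width: 0.0244
grip_force: 55.0
```

>>> move_arm([
  [0,0,0.01,0,0,0,0],
])

```text
time_s: 14.05
ee_pos: [0.5494, -0.1136, 0.0635]
eef_rot: [3.142, 0.0, 1.556]
force: [-0.3, 0.0, -2.7]
grip_width: 0.0238
grip_force: 55.0
```

>>> move_arm([
  [0,0,0.016,0,0,0,0],
])

```text
time_s: 14.15
ee_pos: [0.5498, -0.1136, 0.0634]
eef_rot: [-3.141, -0.0, 1.556]
force: [-5.4, -0.0, 0.3]
grip_width: 0.0237
grip_force: 55.0
```

>>> move_arm([
  [0,0,0.01,-0.003,0,0,0],
])

```text
time_s: 14.25
ee_pos: [0.5499, -0.1135, 0.0634]
eef_rot: [-3.14, -0.0, 1.556]
force: [-6.4, -1.0, 0.0]
grip_width: 0.0239
grip_force: 55.0
```

>>> move_arm([
  [0,0,0.01,-0.004,0,0,0],
  [0,0,0.016,0,0,0,0],
  [0,0,0.02,0,0,0,0],
])

```text
time_s: 14.55
ee_pos: [0.5517, -0.1135, 0.0635]
eef_rot: [-3.138, -0.0, 1.556]
force: [-9.0, 0.9, 0.7]
grip_width: 0.0236
grip_force: 55.0
```

>>> move_arm([
  [0,0,0.02,0,0,0,0],
  [0,0,0.02,0,0,0,0],
  [0,0,0.02,0,0,0,0],
  [0,0,0.02,0,0,0,0],
  [0,0,0.02,0,0,0,0],
])

```text
time_s: 15.05
ee_pos: [0.5565, -0.1137, 0.0634]
eef_rot: [-3.138, -0.0, 1.556]
force: [-11.5, -1.4, 1.9]
grip_width: 0.0237
grip_force: 55.0
```

>>> move_arm([
  [0,0,0.012,0,0,0,0],
  [0,0,0.008,0,0,0,0],
])

```text
time_s: 15.25
ee_pos: [0.5575, -0.1137, 0.0634]
eef_rot: [-3.138, -0.0, 1.556]
force: [-10.8, -1.4, 2.8]
grip_width: 0.0236
grip_force: 55.0
```

>>> move_arm([
  [0,0,0.009,0,0,0,0],
])

```text
time_s: 15.35
ee_pos: [0.5579, -0.1137, 0.0635]
eef_rot: [-3.138, -0.0, 1.556]
force: [-11.4, -0.6, 3.0]
grip_width: 0.0236
grip_force: 55.0
```

>>> move_arm([
  [0,0,0.009,0,0,0,0],
])

```text
time_s: 15.45
ee_pos: [0.5583, -0.1137, 0.0634]
eef_rot: [-3.137, -0.0, 1.556]
force: [-11.2, -1.0, 3.0]
grip_width: 0.024
grip_force: 55.0
```

>>> move_arm([
  [0,0,0.009,0,0,0,0],
])

```text
time_s: 15.55
ee_pos: [0.5587, -0.1138, 0.0634]
eef_rot: [-3.137, -0.0, 1.556]
force: [-12.2, -1.0, 3.0]
grip_width: 0.0236
grip_force: 55.0
```

>>> move_arm([
  [0,0,0.008,0,0,0,0],
])

```text
time_s: 15.65
ee_pos: [0.559, -0.1137, 0.0634]
eef_rot: [-3.137, -0.0, 1.556]
force: [-12.2, -0.9, 4.1]
grip_width: 0.0239
grip_force: 55.0
```

>>> move_arm([
  [0,0,0.006,0,0,0,0],
])

```text
time_s: 15.75
ee_pos: [0.5592, -0.1137, 0.0634]
eef_rot: [-3.137, -0.0, 1.556]
force: [-14.6, -0.2, 5.0]
grip_width: 0.0239
grip_force: 55.0
```

Right end bound at 14.6 N after about 9.5 mm. Back to the left end.

>>> move_arm([
  [0,0,-0.15,0,0,0,0],
  [0,0,-0.15,0,0,0,0],
  [0,0,0,-0.55,0,0,0],
  [0,0,0,-0.55,0,0,0],
  [0,0,0,-0.55,0,0,0],
  [0,0.6,0,0,0,0,0],
  [0,0.8,0,0,0,0,0],
  [0,0.8,0,0,0,0,0],
  [0,0.8,0,0,0,0,0],
  [0,0.8,0,0,0,0,0],
  [0,0,0,0,0,0,0],
  [0,0,0,0.55,0,0,0],
  [0,0,0,0.55,0,0,0],
  [0,0,0,0.55,0,0,0],
  [0,0,0,0,0,0,0],
])

```text
time_s: 17.25
ee_pos: [0.5476, 0.0759, 0.0615]
eef_rot: [-3.138, 0.0, 1.555]
force: [0.7, -0.5, -2.3]
grip_width: 0.0236
grip_force: 55.0
```

>>> move_arm([
  [0,0,0.04,0,0,0,0],
  [0,0,0.04,0,0,0,0],
  [0,0,0.02,0,0,0,0],
  [0,0,0,0,0,0,0],
])

```text
time_s: 17.65
ee_pos: [0.5542, 0.0763, 0.0645]
eef_rot: [3.141, -0.0, 1.556]
force: [-0.7, -0.4, -2.5]
grip_width: 0.0238
grip_force: 55.0
```

>>> move_arm([
  [0,0,0.02,0,0,0,0],
  [0,0,0.016,0,0,0,0],
])

```text
time_s: 17.85
ee_pos: [0.5557, 0.0764, 0.064]
eef_rot: [3.141, -0.0, 1.556]
force: [-0.4, 0.5, -1.8]
grip_width: 0.0237
grip_force: 55.0
```

>>> move_arm([
  [0,0,0.01,0,0,0,0],
])

```text
time_s: 17.95
ee_pos: [0.5562, 0.0764, 0.0639]
eef_rot: [3.142, -0.0, 1.556]
force: [-0.1, -0.3, -3.0]
grip_width: 0.0233
grip_force: 55.0
```

>>> move_arm([
  [0,0,0.016,-0.003,0,0,0],
])

```text
time_s: 18.05
ee_pos: [0.5566, 0.0764, 0.0638]
eef_rot: [-3.14, 0.0, 1.556]
force: [-4.1, -0.0, -1.2]
grip_width: 0.0236
grip_force: 55.0
```

>>> move_arm([
  [0,0,0.01,-0.003,0,0,0],
])

```text
time_s: 18.15
ee_pos: [0.5567, 0.0763, 0.0638]
eef_rot: [-3.139, 0.0, 1.556]
force: [-7.2, 0.0, -1.4]
grip_width: 0.0236
grip_force: 55.0
```

>>> move_arm([
  [0,0,0.016,-0.002,0,0,0],
  [0,0,0.02,0,0,0,0],
  [0,0,0.02,0,0,0,0],
  [0,0,0.02,0,0,0,0],
])

```text
time_s: 18.55
ee_pos: [0.5598, 0.0763, 0.0637]
eef_rot: [-3.138, 0.0, 1.556]
force: [-9.3, -0.5, 0.5]
grip_width: 0.0236
grip_force: 55.0
```

>>> move_arm([
  [0,0,0.02,0,0,0,0],
  [0,0,0.02,0,0,0,0],
  [0,0,0.02,0,0,0,0],
])

```text
time_s: 18.85
ee_pos: [0.5628, 0.0761, 0.0637]
eef_rot: [-3.138, 0.0, 1.556]
force: [-10.9, -1.0, 1.8]
grip_width: 0.0238
grip_force: 55.0
```

>>> move_arm([
  [0,0,0.016,0,0,0,0],
  [0,0,0.01,0,0,0,0],
])

```text
time_s: 19.05
ee_pos: [0.564, 0.0761, 0.0637]
eef_rot: [-3.137, 0.0, 1.556]
force: [-10.9, 0.1, 1.7]
grip_width: 0.0238
grip_force: 55.0
```

>>> move_arm([
  [0,0,0.01,0,0,0,0],
])

```text
time_s: 19.15
ee_pos: [0.5644, 0.0761, 0.0637]
eef_rot: [-3.137, 0.0, 1.556]
force: [-10.9, -1.2, 2.2]
grip_width: 0.0239
grip_force: 55.0
```

>>> move_arm([
  [0,0,0.009,0,0,0,0],
])

```text
time_s: 19.25
ee_pos: [0.5649, 0.0761, 0.0637]
eef_rot: [-3.137, 0.0, 1.556]
force: [-12.3, -0.2, 2.7]
grip_width: 0.0242
grip_force: 55.0
```

The left end is at about 11.7 mm. Now the right end again.

>>> move_arm([
  [0,0,-0.15,0,0,0,0],
  [0,0,-0.15,0,0,0,0],
  [0,0,0,-0.55,0,0,0],
  [0,0,0,-0.55,0,0,0],
  [0,0,0,-0.55,0,0,0],
  [0,-0.6,0,0,0,0,0],
  [0,-0.8,0,0,0,0,0],
  [0,-0.8,0,0,0,0,0],
  [0,-0.8,0,0,0,0,0],
  [0,-0.8,0,0,0,0,0],
  [0,0,0,0,0,0,0],
  [0,0,0,0.55,0,0,0],
  [0,0,0,0.55,0,0,0],
  [0,0,0,0.55,0,0,0],
  [0,0,0,0,0,0,0],
])

```text
time_s: 20.75
ee_pos: [0.5472, -0.1127, 0.0616]
eef_rot: [-3.138, -0.001, 1.556]
force: [-0.9, -0.2, -3.1]
grip_width: 0.0237
grip_force: 55.0
```

>>> move_arm([
  [0,0,0.04,0,0,0,0],
  [0,0,0.04,0,0,0,0],
  [0,0,0.04,0,0,0,0],
  [0,0,0.04,0,0,0,0],
  [0,0,0,0,0,0,0],
])

```text
time_s: 21.25
ee_pos: [0.557, -0.1137, 0.0646]
eef_rot: [3.141, 0.0, 1.556]
force: [-0.1, 0.5, -1.7]
grip_width: 0.0236
grip_force: 55.0
```

>>> move_arm([
  [0,0,0.016,0,0,0,0],
])

```text
time_s: 21.35
ee_pos: [0.5574, -0.1137, 0.0643]
eef_rot: [3.142, 0.0, 1.556]
force: [-0.5, 1.2, -2.6]
grip_width: 0.0235
grip_force: 55.0
```

>>> move_arm([
  [0,0,0.014,0,0,0,0],
])

```text
time_s: 21.45
ee_pos: [0.5581, -0.1137, 0.0643]
eef_rot: [3.142, -0.0, 1.556]
force: [-0.1, 0.1, -2.6]
grip_width: 0.0235
grip_force: 55.0
```

>>> move_arm([
  [0,0,0.014,-0.003,0,0,0],
])

```text
time_s: 21.55
ee_pos: [0.5588, -0.1137, 0.0643]
eef_rot: [-3.141, -0.0, 1.556]
force: [0.5, -0.5, -2.9]
grip_width: 0.0239
grip_force: 55.0
```

>>> move_arm([
  [0,0,0.01,-0.003,0,0,0],
])

```text
time_s: 21.65
ee_pos: [0.559, -0.1137, 0.0644]
eef_rot: [-3.14, -0.0, 1.556]
force: [-4.4, 0.6, -1.5]
grip_width: 0.0235
grip_force: 55.0
```

Contact at 0.559. I'll slide about 3 mm, well short of the bind.

>>> move_arm([
  [0,0,0.012,-0.003,0,0,0],
  [0,0,0.016,0,0,0,0],
  [0,0,0.02,0,0,0,0],
  [0,0,0.02,0,0,0,0],
])

```text
time_s: 22.05
ee_pos: [0.5615, -0.1137, 0.0643]
eef_rot: [-3.138, -0.0, 1.556]
force: [-9.3, 0.2, 0.8]
grip_width: 0.024
grip_force: 55.0
```

>>> move_arm([
  [0,0,0.016,0,0,0,0],
  [0,0,-0.15,0,0,0,0],
  [0,0,-0.15,0,0,0,0],
  [0,0,0,-0.55,0,0,0],
  [0,0,0,-0.55,0,0,0],
  [0,0,0,-0.55,0,0,0],
  [0,0,0,0,0,0,0],
  [0,0,0,0,0,0,0],
])

```text
time_s: 22.85
ee_pos: [0.5482, -0.1135, 0.1466]
eef_rot: [3.141, 0.0, 1.556]
force: [0.0, 1.1, -3.8]
grip_width: 0.024
grip_force: 55.0
```

```bash
python3 w.py 4 case board_mid; cat > gap.py <<'E'
from fit import *
import pickle
# board edges: compare board's far top edge line & case front top edge in case frame, at y=+-95mm, before (w3) and after (w4), via mask column extents
cx,cy,cyaw=.5265,-.0175,-.015
Rz=R.from_euler('z',cyaw).as_matrix()
import sys
for k in sys.argv[1:]:
    d=pickle.load(open(f'w{k}.pkl','rb'))
    b=max(d['m']['board_mid'],key=lambda r:r['conf'])['mask']
    for yl in (.100,.085,.07,-.07,-.085,-.100):
        xs=np.arange(.05,.12,.0005);z=.054
        w=np.c_[xs,np.full_like(xs,yl),np.full_like(xs,z)]@Rz.T+[cx,cy,0]
        uv=np.array([proj(d['c'],d['P'],p) for p in w])
        ok=[x for x,(u,v) in zip(xs,uv) if 0<=u<639.5 and 0<=v<399.5 and b[int(v+.5),int(u+.5)]]
        print(k,yl,'board top spans',(round(min(ok)*1000,1),round(max(ok)*1000,1)) if ok else None)
E
python3 gap.py 3 4
```

```text
case 0.7 [ 94. 316.] 26547
board_mid 0.67 [100. 384.] 6153
tcp [ 0.5478 -0.1134  0.1455] rot [-3.139e+00 -1.000e-03  1.556e+00] F [ 0.2  0.  -2.3] t 23.0 gw 0.0238
shift units [-2.566 -2.321 -1.487]
turn [-0.002 -0.001 -0.015]
3 0.1 board top spans (np.float64(58.0), np.float64(79.0))
3 0.085 board top spans (np.float64(59.0), np.float64(79.0))
3 0.07 board top spans (np.float64(59.0), np.float64(80.0))
3 -0.07 board top spans (np.float64(59.0), np.float64(79.0))
3 -0.085 board top spans (np.float64(58.0), np.float64(80.0))
3 -0.1 board top spans (np.float64(59.0), np.float64(80.0))
4 0.1 board top spans None
4 0.085 board top spans None
4 0.07 board top spans (np.float64(70.0), np.float64(91.0))
4 -0.07 board top spans (np.float64(69.0), np.float64(90.5))
4 -0.085 board top spans (np.float64(69.5), np.float64(89.5))
4 -0.1 board top spans (np.float64(75.0), np.float64(90.5))
```

>>> move_arm([
  [0,-0.17,-0.28,-0.69,0,0,-0.015],
  [0,-0.17,-0.28,-0.69,0,0,0],
  [0,0,0,-0.69,0,0,0],
  [0,0,0,-0.68,0,0,0],
  [0,0,0,0,0,0,0],
  [0,0,0,0,0,0,0],
])

```text
time_s: 23.6
ee_pos: [0.5203, -0.1303, 0.2834]
eef_rot: [-3.141, -0.0, 1.571]
force: [0.6, 0.3, -4.1]
grip_width: 0.0238
grip_force: 55.0
```

```bash
python3 w.py 5 case board_mid; python3 gap.py 5
python3 - <<'E'
from go import *
rel([.4837,-.2767,.10],np.pi/2-.015)
E
```

```text
case 0.92 [ 91. 343.] 12075
board_mid 0.78 [ 93. 384.] 3266
tcp [ 0.52   -0.1302  0.2826] rot [-3.138e+00 -1.000e-03  1.571e+00] F [ 0.6 -0.1 -3.5] t 23.75 gw 0.0237
shift units [-2.197 -1.796  1.255]
turn [-0.003 -0.001  0.   ]
5 0.1 board top spans (np.float64(69.5), np.float64(90.5))
5 0.085 board top spans (np.float64(69.5), np.float64(90.5))
5 0.07 board top spans (np.float64(69.0), np.float64(89.0))
5 -0.07 board top spans (np.float64(70.0), np.float64(89.0))
5 -0.085 board top spans (np.float64(69.5), np.float64(89.0))
5 -0.1 board top spans (np.float64(69.0), np.float64(88.5))
tcp [ 0.52   -0.1302  0.2826] rot [-3.138e+00 -1.000e-03  1.571e+00] F [ 0.6 -0.1 -3.5] t 23.75 gw 0.0237
shift units [-2.934 -0.714  3.651]
turn [-0.003 -0.001  0.015]
```

View pics/w5.png

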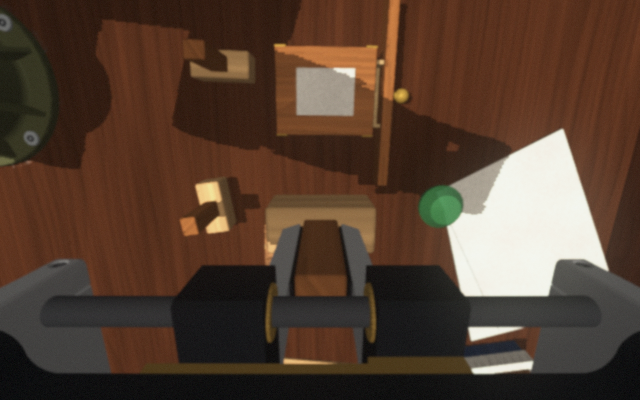

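```bash
cat > g2.py <<'E'
from fit import *
import pickle
for k in (3,5):
    d=pickle.load(open(f'w{k}.pkl','rb'));g=cv2.cvtColor(d['c']['color'],cv2.COLOR_BGR2GRAY).astype(np.float32)
    lab=cv2.cvtColor(d['c']['color'],cv2.COLOR_BGR2LAB).astype(np.float32)
    Rz=R.from_euler('z',-.015).as_matrix()
    for side in (1,-1):
        xs=np.arange(.055,.105,.0005);acc=0
        for yl in np.arange(.066,.118,.004)*side:
            w=np.c_[xs,np.full_like(xs,yl),np.full_like(xs,.054)]@Rz.T+[.5265,-.0175,0]
            uv=np.array([proj(d['c'],d['P'],p) for p in w]).astype(np.float32)
            acc=acc+cv2.remap(lab,uv[:,0:1],uv[:,1:2],cv2.INTER_LINEAR)[:,0,:]
        gr=np.gradient(cv2.GaussianBlur((acc/13).reshape(-1,1,3),(1,7),0)[:,0,:],axis=0);m=np.abs(gr).sum(1)
        far=xs>(.074 if k==3 else .083);i=np.argmax(np.where(far,m,0));j=np.argmax(np.where(far,0,m))
        print(k,'L' if side>0 else 'R','far edge',xs[i]*1000,'near',xs[j]*1000, round(float(m[i]),2),round(float(m[j]),2))
E
python3 g2.py
```

```text
3 L far edge 78.50000000000001 near 64.5 14.87 10.18
3 R far edge 78.00000000000001 near 65.0 7.85 6.54
5 L far edge 90.00000000000003 near 77.00000000000001 15.83 11.47
5 R far edge 90.50000000000003 near 77.00000000000001 8.01 6.56
```

Both ends now read about 12 mm clear (left 11.5 to 12.5, right 12 to 12.5), by edge measurement and by TCP travel. The wrist view shows the board standing off the case near (390,90), with the mallet still held upright. Next I'll return it to the mat.

>>> move_arm([
  [0,-0.73,-0.18,0,0,0,0],
  [0,-0.73,-0.18,0,0,0,0],
  [0,-0.73,-0.18,0,0,0,0],
  [0,-0.74,-0.17,0,0,0,0],
  [0,0,0,0.7,0,0,0],
  [0,0,0,0.7,0,0,0],
  [0,0,0,0.7,0,0,0],
  [0,0,0,0.7,0,0,0],
  [0,0,0,0.7,0,0,0],
  [0,0,0,0.5,0,0,0],
  [0,0,0,0.2,0,0,0],
  [0,0,0,0,0,0,0],
  [0,0,0,0,0,0,0],
])

```text
time_s: 25.05
ee_pos: [0.4853, -0.2771, 0.0755]
eef_rot: [3.141, 0.001, 1.571]
force: [-0.4, -0.6, -2.1]
grip_width: 0.0243
grip_force: 55.0
```

```bash
python3 m.py; python3 - <<'E'
from go import *
rel([.4837,-.2767,.057],np.pi/2)
E
```

```text
side 0.78 [353. 140.] 943 exp [351. 140.]
side 0.73 [405. 172.] 791 exp [351. 140.]
side 0.65 [390. 236.] 1347 exp [351. 140.]
side 0.63 [350. 281.] 1529 exp [351. 140.]
top 0.92 [419. 279.] 734 exp [448. 206.]
top 0.69 [445. 209.] 670 exp [448. 206.]
top 0.69 [324. 282.] 657 exp [448. 206.]
top 0.67 [260. 266.] 749 exp [448. 206.]
wrist 0.82 [320. 230.] 7262 exp [320. 223.]
wrist 0.69 [120.  80.] 14767 exp [320. 223.]
side underside below TCP by [np.float64(52.0), np.float64(51.0), np.float64(53.0), np.float64(50.0)] [66.9, 67.9, 70.0, 73.5]
top underside below TCP by [np.float64(66.0), np.float64(62.0), np.float64(58.0), np.float64(63.0)] [220.8, 221.2, 222.5, 222.8]
wrist underside below TCP by [np.float64(63.0), np.float64(62.0), np.float64(64.0), np.float64(61.0)] [1569.3, 1571.0, 1579.4, 1583.8]
tcp [ 0.4852 -0.277   0.0754] rot [3.141e+00 1.000e-03 1.571e+00] F [ 0.2  0.1 -3.1] t 25.35 gw 0.0235
shift units [ 0.006 -0.03   0.367]
turn [ 0.001  0.001 -0.   ]
```

>>> move_arm([
  [0,0,-0.03,0.08,0,0,0],
  [0,0,0,0.08,0,0,0],
  [0,0,0,0.06,0,0,0],
  [0,0,0,0,0,0,0],
])

```text
time_s: 25.75
ee_pos: [0.4833, -0.2768, 0.0633]
eef_rot: [-3.141, -0.0, 1.571]
force: [-0.2, -0.3, -2.5]
grip_width: 0.0241
grip_force: 55.0
```

>>> move_arm([
  [0,0,0,0.03,0,0,0],
  [0,0,0,0.03,0,0,0],
  [0,0,0,0,0,0,0],
])

```text
time_s: 26.05
ee_pos: [0.4835, -0.277, 0.063]
eef_rot: [3.141, 0.0, 1.571]
force: [-12.9, 7.0, 28.8]
grip_width: 0.0239
grip_force: 55.0
```

Contact at TCP z of about 0.063. I'll back off to light contact before releasing.

>>> move_arm([
  [0,0,0,-0.02,0,0,0],
  [0,0,0,-0.02,0,0,0],
  [0,0,0,0,0,0,0],
])

```text
time_s: 26.35
ee_pos: [0.4835, -0.2769, 0.0631]
eef_rot: [3.141, 0.0, 1.571]
force: [-2.3, 1.3, 6.8]
grip_width: 0.0237
grip_force: 55.0
```

>>> move_arm([
  [0,0,0,-0.012,0,0,0],
  [0,0,0,0,0,0,0],
])

```text
time_s: 26.55
ee_pos: [0.4834, -0.2768, 0.0631]
eef_rot: [-3.142, -0.0, 1.571]
force: [-1.4, -0.2, -1.3]
grip_width: 0.0236
grip_force: 55.0
```

>>> move_arm([
  [0.35,0,0,0,0,0,0],
  [0.6,0,0,0,0,0,0],
  [1,0,0,0,0,0,0],
  [1,0,0,0,0,0,0],
  [1,0,0,0,0,0,0],
  [1,0,0,0,0,0,0],
  [1,0,0,0,0,0,0],
  [1,0,0,0,0,0,0],
  [1,0,0,0,0,0,0],
  [1,0,0,0,0,0,0],
  [1,0,0,0,0,0,0],
  [1,0,0,0,0,0,0],
])

```text
time_s: 27.75
ee_pos: [0.4834, -0.2768, 0.0632]
eef_rot: [-3.142, -0.0, 1.571]
force: [0.2, 0.4, -0.5]
grip_width: 0.0938
grip_force: 0.0
```

>>> move_arm([
  [1,0,0,-0.2,0,0,0],
  [1,0,0,-0.4,0,0,0],
  [1,0,0,-0.6,0,0,0],
  [1,0,0,-0.6,0,0,0],
  [1,0,0,-0.6,0,0,0],
  [1,0,0,-0.6,0,0,0],
  [1,0.8,-0.5,0,0,0,0],
  [1,0.8,-0.5,0,0,0,0],
  [1,0,0,0,0,0,0],
  [1,0,0,0,0,0,0],
])

```text
time_s: 28.75
ee_pos: [0.4335, -0.1966, 0.2145]
eef_rot: [3.14, 0.001, 1.572]
force: [0.6, -1.1, -0.8]
grip_width: 0.094
grip_force: 0.0
```

```bash
python3 w.py 6 mallet_grip mat; sed -i 's/in (1,2)/in (6,)/; s/for v in (\[0\],\[1\],\[0,1\])/for v in ([0],)/' f.py; python3 f.py; python3 - <<'E'
from h import *
c=ctrl.camera('side');cv2.imwrite('pics/end.png',c['color'])
E
```

```text
mallet_grip 0.91 [173. 257.] 2657
mallet_grip 0.68 [248. 361.] 2810
mallet_grip 0.61 [  7. 280.] 995
mat 0.83 [218. 345.] 3533
tcp [ 0.4339 -0.1976  0.2135] rot [3.141 0.    1.57 ] F [ 0.7  0.6 -0.5] t 28.9 gw 0.094
shift units [-0.849 -0.077 -0.13 ]
turn [ 0.     0.    -0.001]
mallet_grip [361. 249.] [361. 248.]
mat [356. 232.] [345. 218.]
mal [0] [ 0.4832 -0.2772 -0.0046] 0.06796640157699585
mal z [ 0.4848 -0.2828 -0.0081 -0.0063] 0.031703293323516846
mat [0] [ 0.4832 -0.2768 -0.0235] 0.07301443815231323
```

View pics/end.png

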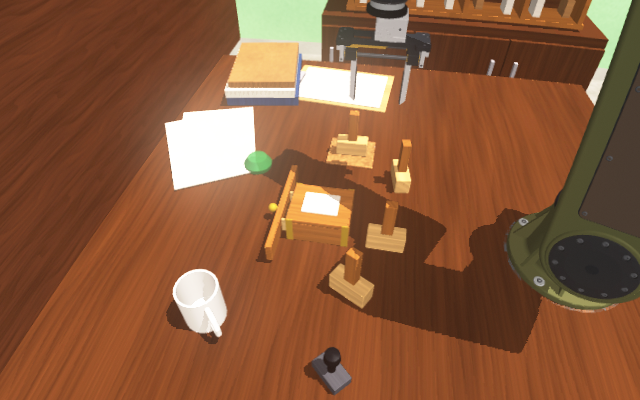

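The side view shows the mallet upright on the mat at (352,145) and the board standing off the case near (282,212). The mug, weight, stamp and other mallets are where they were. The mallet's fitted centre is within 1 mm of the mat's centre, so I'm handing in.

```bash
python3 -c "
from station import ctrl
print(ctrl.hand_in())"
```

```text
the job is handed in; nothing more can be done
None
```

I tapped the tray out to about 12 mm clear at both ends, measured by image edges and arm travel; push force peaked near 15 N (about 18 N with upward friction), the mallet is back upright on its mat with the gripper clear, and the job is handed in.

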